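Hold the intake shutter half open for an air-flow reading

TASK

On the garage's air-flow rig, first turn the yellow lever of the ball valve to half open (45 degrees, the green mark) and let go of it while the shutter is still shut. Then draw the sprung shutter of the aluminium plenum by its red tab to half of its travel (tab at the green marks) and keep holding it there: the program finishes while the gripper holds the shutter half open against its spring. Leave the valve as set, and leave the loose parts and tools on the bench where they are.

Things in the scene. Friction and masses are not known exactly. Their poses are not given: they have to be found in the camera images.
- gate: fixed aluminium plenum, 250 (x) by 110 (y), flange 270 by 130, flat top 60 high; the shutter on it covers a 44 mm bore. Origin: underside centre, below the bore. Shutter opens along its -x. Rails (inner faces 62 apart, tops 69 high) carry marks for the tab: white shut, green half, red full. Spring barrel 22 across, top 82 high, at x 56 to 124. Gauge 17 out on +y side. Yaw within 0.5
- shutter (a joint): travel of the sprung shutter in m along the plenum's -x: 0 shut (the spring pushes it there), 0.050 fully open, 0.025 half. The spring takes about 3.6 N to start plus 300 N per m: about 11 N at half, 18.6 N at full. It springs shut if let go
- tab_centre (a point): centre of the shutter's upright red tab: 10 thick along the slide, 24 wide across it, 42 tall (foot 67, top 109 above the bench), on the flat 60 by 60 shutter plate. Moves with the shutter; shut, it is 22 mm to the plenum's -x side of the bore centre. Axes as the plenum's
- valve: fixed ball valve: brass body in a copper pipe along its x from -75 to 75, bent down into the bench at both ends; pipe top 58, body top 67 high. Origin: on the bench under the lever's vertical pivot. Disc under the lever (36 radius, 70 high, look only) has white marks for closed and open, green for half. On the other side of the bench from the plenum, yaw within 0.5
- lever (a joint): valve lever angle in rad: 0 closed (lever along the valve's +y, across the pipe), pi/2 open (along the valve's -x), 0.785 half open. Grows anticlockwise from above; stays where left; takes about 0.18 N m. Starts between 0 and 0.45
- lever_grip (a point): grip point on the lever, 78 mm from the pivot, middle of the yellow sleeve: 16 wide, 14 high, from 35 to 110 mm from the pivot, centre 85 above the bench, free space beneath. Its y axis points outward along the lever
- bearing: a steel ball bearing ring, 52 across, 15 high, lying flat (bystander; origin at its underside)
- pinion: a small dark steel pinion standing upright, 36 across, 32 high (bystander; origin at its underside)
- screwdriver: a screwdriver with a red handle, lying at the far side (bystander; origin at its underside)
- wrench: a steel wrench lying to the left (bystander; origin at its underside)
- spray_can: an orange spray can, 66 across, 190 high, standing to the right (bystander; origin at its underside)
- grease_jar: a jar with red cap, 68 across, 75 high, standing to the right (bystander; origin at its underside)

How it is judged:
By the outcome, as a careful person would: the job done as asked, in the order asked, and still so for the second after the job is handed in, while the arm keeps its last pose, push and grip.
It also fails if it takes over 42 s, if anything falls off the work surface, if the arm or the gripper's body presses on something with over 40 N, if the wrist force passes 120 N, or if a joint passes its speed limit or range.

ROBOT

A 6-joint arm with a two-finger parallel gripper is mounted at the origin on the work surface. World frame = base frame: x ahead of the robot, y to its left, z up, the work surface at z = 0. Lengths are in m, angles in rad, forces in N, time in s.
With the tool pointing down it reaches from about 0.4 to 0.825 m from the base axis. Payload 7 kg.
Tool frame: the origin (TCP) lies midway between the tips of the shut fingers; the grasp point (between the pads) lies 19 mm behind it; z points along the fingers, y is the line along which they close (so a half turn about z gives the same grasp; the last joint's range is limited). The gripper opens to 85 mm and grips with 20 to 120 N. Pads are 22 mm wide; open, the fingers measure 114 mm over their backs; the gripper's body (76 mm by 85 mm) begins 54 mm behind the grasp point. The pads swing forward as they close: fully open they stand 13 mm farther back than shut.
Start: joints at [1.488, 0.359, 0.012, 0, -1.224, -0.288], TCP at [0.245, 0.629, 0.231] pointing down, gripper open.
Joint ranges: [-3.07, 3.07], [-1.43, 2.12], [-1.02, 1.25], [-3.03, 1.67], [-3.05, -0], [-3.03, 3.03]. Speed limits (rad/s): [2.39, 2.39, 3.01, 3.14, 3.14, 3.14].

INTERFACE

Orientations are given as a unit quaternion [x, y, z, w].
In Python, from rig import get_state, read_camera, job_done, boxes_of, masks_of, pinpoint gives the robot as it stands.
- The arm moves only by the shell command python3 -m jog 'ROWS' [FORCE]. ROWS is JSON, one flat list of numbers, 5 for each row, row after row: the shift along the tool's x, y, z in m, then the turn about the tool's z in degrees, then the opening in per cent of the stroke, from 0 (shut) to 100 (fully open). In form: [tx, ty, tz, turn, grip, tx, ty, tz, turn, grip, ...]. A call has 1 to 12 rows; each row is the pose to reach, as a shift and turn from the pose commanded when the call began, along the tool's axes at that moment; what a row does not reach only later rows make up. A row lasts 1/8 s, in which the tool goes at most 62.5 mm and 10.7 degrees, less where a joint would pass 70% of its speed; a pose out of reach is approached as far as the arm can. A call with a gripper value outside its range is refused whole. The fingers move at their own pace and stop on an object; FORCE is the grip in N (left out, the last holds). Time passes only in rows, so rows that repeat a pose let the fingers close. It gives the time, the measured TCP pose, the force, the opening and the grip force at its end, in the units of the state.
- get_state(): the state, without advancing time (a new reading comes with each control period).
- read_camera(name): name is "scene" or "top" or "wrist"; returns a dict with "frame" (384x512x3 uint8, blue, green, red), "vertical_fov" (degrees; the focal length in pixels is half the picture's height over the tangent of half this angle, whatever the lens; pixels are square), "cx", "cy" (the principal point, pixels), "position" and "rotation" of the camera in the world. Camera axes: x right, y down, z forward; pixel columns grow to the right and rows downward; lengths in m; the calibration is good to about 2 mm. A picture is of the moment at which its call begins. There is no depth.
- job_done(): hands the job in; it is judged then, once.
Trained networks look in the newest picture that a camera, given by its name, has taken for a name from the list of things; names that differ only in an ending like _2 or _b are one class to them, and where a whole thing is asked for, a point or a joint stands for the part that bears it (a point fixed in the world has none). Each returns a list of dicts, best first, with "score" (0 to 1); they miss things now and then, are a little off and sometimes report something else, mostly with a low value. They report only what shows in the picture. A call takes as long as a camera call.
- boxes_of(camera, name): "point" ([column, row] in pixels, amid what is visible of it).
- masks_of(camera, name): "region" (384x512 bool, what is visible of it) and "point" ([column, row] in pixels, amid what is visible of it).
- pinpoint(camera, name): "point" ([column, row] in pixels: a listed point, or the origin of a listed thing).
The state is a dict: "time": time; "joint_pos": joint angles; "qd": joint speeds; "joint_torque": joint torques, N m; "tool_pos": TCP position; "tool_rot": TCP orientation; "contact_force": force on the tool from outside, world axes, zero at the start; "wrist_torque": the same for the moment, N m; "gripper_width": finger opening in m; "finger_force": force on a finger pad.
Only numpy, scipy, OpenCV 4.12 (cv2) and the standard library are available. Lean on these libraries where they do the work, as an engineer would, in place of code of your own. Each camera call takes 0.05 s, during which the arm holds its last target. There are 200 camera calls.

## Working session

There is one attempt and no reset: what is moved stays moved. The work goes in short steps, Python scripts to look and compute and a shell command to move; the robot and the scene stay as the last step left them, time stands still between calls to the robot, and variables do not carry over. Pictures are saved under pics/ and viewed, at most 10 in all, crops included, and the job is handed in when it is done.

```bash
mkdir -p pics
cat > h.py <<'E'
import numpy as np, cv2
from rig import *
from scipy.spatial.transform import Rotation as R
def cam(n):
    c=read_camera(n); return c
def rot(c):
    r=np.array(c["rotation"]); return r if r.shape==(3,3) else R.from_quat(r).as_matrix()
def ray(c,p):
    f=192/np.tan(np.radians(c["vertical_fov"])/2)
    d=rot(c)@np.array([(p[0]-c["cx"])/f,(p[1]-c["cy"])/f,1]); return np.array(c["position"]),d
def at(c,p,z):
    o,d=ray(c,p); return o+d*(z-o[2])/d[2]
def proj(c,P):
    f=192/np.tan(np.radians(c["vertical_fov"])/2)
    q=rot(c).T@(np.array(P)-np.array(c["position"])); return [c["cx"]+f*q[0]/q[2],c["cy"]+f*q[1]/q[2]]
def tri(l):
    A=np.zeros((3,3));b=np.zeros(3)
    for c,p in l:
        o,d=ray(c,p);d=d/np.linalg.norm(d);M=np.eye(3)-np.outer(d,d);A+=M;b+=M@o
    return np.linalg.solve(A,b)
E
python3 - <<'E'
from h import *
np.set_printoptions(precision=4,suppress=True)
cs={}
for n in("scene","top","wrist"):
    c=cs[n]=cam(n); cv2.imwrite(f"pics/{n}0.png",c["frame"]); print(n,c["position"],c["vertical_fov"])
Z=dict(gate=0,tab_centre=.088,valve=0,lever_grip=.085,bearing=0,pinion=0,screwdriver=0,wrench=0,spray_can=0,grease_jar=0)
for k,z in Z.items():
  l=[]
  for n in("top","scene"):
    r=pinpoint(n,k)
    if r: print(k,n,round(r[0]["score"],2),np.array(r[0]["point"]),at(cs[n],r[0]["point"],z)); l.append((cs[n],r[0]["point"]))
  if len(l)==2: print("   tri",tri(l))
print(get_state())
a=np.hstack([cs["scene"]["frame"],]);
E
```

```text
scene [ 1.0892 -0.8519  1.1508] 48.76598813013719
top [0.4285 0.0076 1.2324] 51.444648720721005
wrist [0.3087 0.6048 0.3725] 58.70425910847294
gate top 0.6 [315.5 223.2] [ 0.5246 -0.2061  0.    ]
gate scene 0.59 [206.1 224.6] [ 0.5105 -0.1834  0.    ]
   tri [ 0.5235 -0.2004  0.0279]
tab_centre top 0.66 [318.1 226.9] [ 0.5071 -0.1981  0.088 ]
tab_centre scene 0.74 [312.1 210.2] [ 0.8238 -0.0261  0.088 ]
   tri [ 0.6713 -0.1312  0.1498]
valve top 0.78 [198.  221.4] [0.5317 0.1577 0.    ]
valve scene 0.72 [265.8 160.8] [0.5458 0.183  0.    ]
   tri [0.5414 0.164  0.011 ]
lever_grip top 0.56 [165.8 226.1] [0.5115 0.2389 0.085 ]
lever_grip scene 0.48 [266.2 130.8] [0.5108 0.2521 0.085 ]
   tri [0.5137 0.2391 0.0949]
bearing top 0.71 [249.8 225.8] [ 0.5174 -0.002   0.    ]
bearing scene 0.72 [231.2 188.4] [ 0.5011 -0.0024  0.    ]
   tri [ 0.5115 -0.006   0.0106]
pinion top 0.45 [248.6 178.2] [0.6671 0.0012 0.    ]
pinion scene 0.38 [269.8 203.1] [0.6574 0.0018 0.    ]
   tri [ 0.6628 -0.0009  0.0072]
screwdriver top 0.86 [238.6 139.3] [0.7936 0.0328 0.    ]
screwdriver scene 0.72 [287.  
[... 312 characters left out ...]
    ]
   tri [ 0.6199 -0.4505  0.0064]
grease_jar top 0.8 [398.5 239. ] [ 0.4745 -0.4634  0.    ]
grease_jar scene 0.25 [311.8 210.1] [0.8007 0.0422 0.    ]
   tri [ 0.6731 -0.2725  0.3494]
{'time': 1.15, 'joint_pos': array([ 1.4881,  0.3586,  0.0119,  0.    , -1.2241, -0.2881]), 'qd': array([-0.0005,  0.0007,  0.0004,  0.0002,  0.0014, -0.0004]), 'joint_torque': array([  0.0005, -58.2995,  29.3669,   6.9422,  -0.0005,  -0.    ]), 'tool_pos': array([0.2446, 0.6291, 0.2313]), 'tool_rot': array([ 0.9829, -0.1843,  0.    ,  0.    ]), 'contact_force': array([-0.5224, -0.4998, -0.3427]), 'wrist_torque': array([-0.0109,  0.0079,  0.0121]), 'finger_force': 0.0, 'gripper_width': 0.08541513963354445}
```

View pics/top0.png

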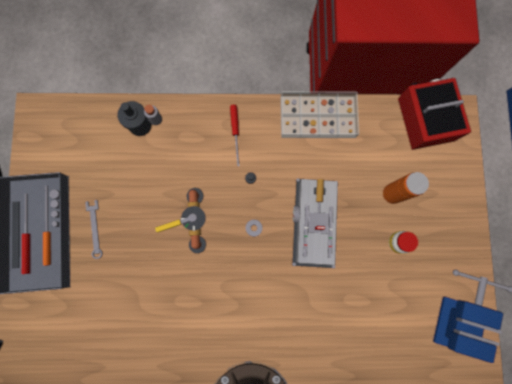

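View pics/scene0.png

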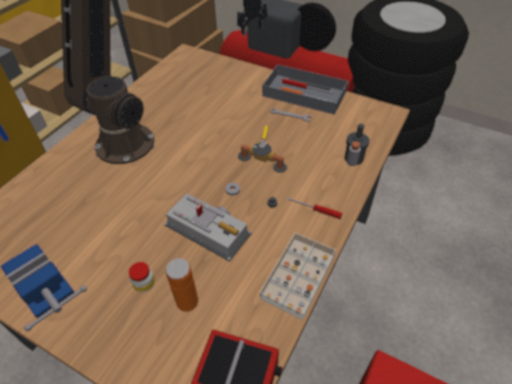

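The top view shows the valve hub at about (193,218), with its yellow lever pointing to (157,230). The plenum is at about (317,222) with the red tab at (320,227). The scene view agrees: valve at (262,150), plenum at (207,225). Next I go above the lever and look from close by.

```bash
python3 -m jog '[0.04,0.027,0,5,100, 0.09,0.06,0,13,100, 0.14,0.095,0,21,100, 0.19,0.13,0,29,100, 0.24,0.165,0,37,100, 0.29,0.2,0,45,100, 0.34,0.235,0,51,100, 0.375,0.257,0,54,100, 0.39,0.267,0,54,100, 0.39,0.267,0,54,100]'
python3 - <<'E'
from h import *
np.set_printoptions(precision=4,suppress=True)
c=cam("wrist");t=cam("top"); cv2.imwrite("pics/w1.png",c["frame"])
for k,z in dict(valve=0,lever_grip=.085).items():
  r=pinpoint("wrist",k); print(k,[(q["score"],q["point"],at(c,q["point"],z)) for q in r[:2]])
  r=pinpoint("top",k); print(k,[(q["score"],q["point"],at(t,q["point"],z)) for q in r[:2]])
m=masks_of("wrist","lever_grip"); print([(q["score"],q["point"],q["region"].sum()) for q in m])
E
```

```text
time: 2.4
tool_pos: [0.5118, 0.2382, 0.2313]
tool_rot: [0.792, -0.611, -0.0, 0.0]
contact_force: [0.3, 0.3, -0.7]
gripper_width: 0.0853
finger_force: 0.0
valve [(0.72, [249.4, 83.7], array([0.5363, 0.1641, 0.    ]))]
valve [(0.83, [198.7, 218.5], array([0.5407, 0.1557, 0.    ]))]
lever_grip [(0.68, [253.7, 177.0], array([0.5118, 0.24  , 0.085 ])), (0.45, [248.3, 83.8], array([0.5356, 0.1663, 0.085 ]))]
lever_grip [(0.5, [165.1, 226.5], array([0.5104, 0.2409, 0.085 ]))]
[(0.79, [249.3, 141.8], np.int64(2763))]
```

View pics/w1.png

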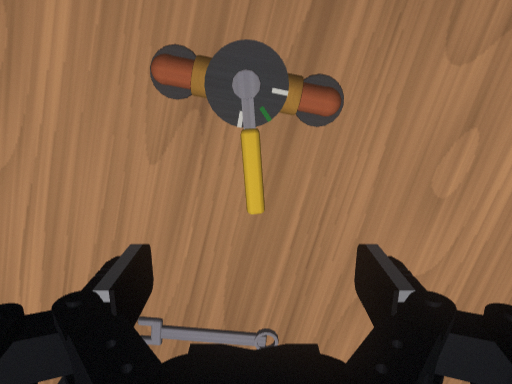

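The wrist view shows the lever clearly: pivot about (247,84), sleeve from (250,130) to (256,213). The marks are white closed at (241,119), green half at (265,114) and white open at (280,92).

Run:
```python
from h import *
np.set_printoptions(precision=4,suppress=True)
c=cam("wrist"); f=c["frame"].astype(int)
b,g,r=f[...,0],f[...,1],f[...,2]
reg=lambda m:np.argwhere(m)[:,::-1]
win=np.zeros(b.shape,bool); win[38:132,200:295]=1
def pr(n,m,z):
    p=reg(m).mean(0); w=at(c,p,z); print(n,m.sum(),p,w); return w
pk=np.argwhere(win&(f.max(2)<90))[:,::-1].astype(np.float32)
(cx,cy),rad=cv2.minEnclosingCircle(pk); print("disc",cx,cy,rad)
hub=at(c,(246.5,84),.07);print("hub",hub,at(c,(246.5,84),.085))
win[:,:]=0;win[100:122,255:276]=1
G=pr("green",win&(g>r+25)&(g>b+15),.07)
win[:,:]=0;win[84:100,270:292]=1
O=pr("open",win&(f.min(2)>150),.07)
win[:,:]=0;win[108:130,232:247]=1
C=pr("closed",win&(f.min(2)>150),.07)
ye=(r>130)&(g>100)&(b<70); ye[:120]=0; ye[220:]=0
Y=pr("sleeve",ye,.09)
P=at(c,(cx,cy),.07); print("P",P)
for n,q in zip("GOCY",(G,O,C,Y)):
    for base in(hub,P):
        d=q-base; print(n,np.degrees(np.arctan2(d[1],d[0])),np.hypot(*d[:2]))
v=cv2.fitLine(reg(ye).astype(np.float32),2,0,.01,.01).ravel()
a,e=at(c,v[2:]-v[:2]*30,.091),at(c,v[2:]+v[:2]*30,.091);d=e-a;print("lever line",np.degrees(np.arctan2(d[1],d[0])))
```

```text
disc 244.5933380126953 75.40666961669922 49.4653434753418
hub [0.5367 0.1682 0.07  ] [0.5363 0.1685 0.085 ]
green 77 [264.6234 111.4935] [0.5158 0.1862 0.07  ]
open 69 [279.3478  89.2609] [0.5085 0.1652 0.07  ]
closed 61 [239.541  117.1639] [0.5356 0.1964 0.07  ]
sleeve 1846 [254.7904 169.2736] [0.5121 0.2337 0.09  ]
P [0.54   0.1619 0.07  ]
G 139.1914171822443 0.027604450945146002
G 134.8179034361361 0.03430718764671488
O -173.9040695171601 0.028304342160621443
O 174.02527326817227 0.031603862966607735
C 92.11543786251617 0.028291993756607202
C 97.14333208540921 0.03483849701156694
Y 110.5891220859414 0.06996783631716307
Y 111.23187376772115 0.07702218173325964
lever line -167.85132618182936
```

```bash
python3 -m jog '[-0.003,0,0.05,-4,100, -0.003,0,0.1,-4,100, -0.003,0,0.14,-4,100, -0.003,0,0.163,-4,100, -0.003,0,0.163,-4,60, -0.003,0,0.163,-4,0, -0.003,0,0.163,-4,0, -0.003,0,0.163,-4,0, -0.003,0,0.163,-4,0, -0.003,0,0.163,-4,0]' 40
python3 - <<'E'
from h import *
c=cam("wrist"); cv2.imwrite("pics/w2.png",c["frame"]); print(get_state()["contact_force"],get_state()["gripper_width"])
E
```

```text
time: 4.05
tool_pos: [0.5111, 0.2423, 0.0694]
tool_rot: [0.813, -0.582, 0.0, -0.001]
contact_force: [-2.1, 0.7, 6.5]
gripper_width: 0.0149
finger_force: 42.4
[-1.83496561  0.02002956  6.03292076] 0.014997224028031312
```

View pics/w2.png

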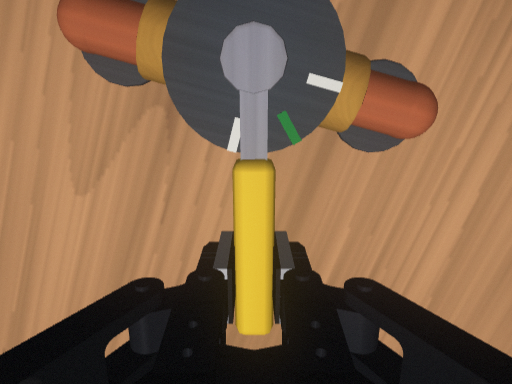

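The lever is gripped squarely: hub at (254,58), sleeve on column 254. The marks are closed (234,134), green (289,128) and open (324,82), so about 28.5° of turn remains.

```bash
python3 -m jog '[0.0002,0.0054,0,-4,0, 0.0012,0.0136,0,-10,0, 0.003,0.0215,0,-16,0, 0.0056,0.0292,0,-22,0, 0.0083,0.035,0,-26.6,0, 0.0095,0.0372,0,-28.5,0, 0.0095,0.0372,0,-28.5,0, 0.0095,0.0372,0,-28.5,0]'
python3 - <<'E'
from h import *
c=cam("wrist"); cv2.imwrite("pics/w3.png",c["frame"]); print(get_state()["contact_force"],get_state()["gripper_width"])
E
```

```text
time: 5.1
tool_pos: [0.4782, 0.2209, 0.0693]
tool_rot: [0.931, -0.364, 0.0, -0.0]
contact_force: [-5.8, 0.7, 10.2]
gripper_width: 0.0149
finger_force: 42.9
[-5.77129296  0.22599505  9.75074014] 0.01548871904257943
```

View pics/w3.png

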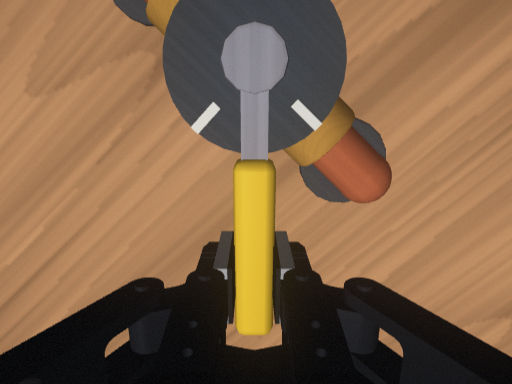

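The green mark is now hidden under the lever arm, with the white marks at (205,118) and (307,115) on either side. I'll measure the symmetry exactly.

Run:
```python
from h import *
f=cv2.imread("pics/w3.png").astype(int); m=(f.min(2)>170); m[:90]=0;m[145:]=0;m[:,:185]=0;m[:,330:]=0
n,l,s,ce=cv2.connectedComponentsWithStats(m.astype(np.uint8)); 
for i in range(1,n):
    if s[i,4]>40:
        v=cv2.fitLine(np.argwhere(l==i)[:,::-1].astype(np.float32),2,0,.01,.01).ravel()
        print(ce[i],s[i,4],v, np.degrees(np.arctan2(v[0],v[1])))
y=(f[...,2]>130)&(f[...,1]>100)&(f[...,0]<60); y[:158]=0;y[340:]=0;y[:,:225]=0;y[:,285:]=0
for a in(175,200,320): print(a,np.where(y[a])[0][[0,-1]])
```

```text
[306.04477612 114.52537313] 335 [  0.7062699   0.7079426 306.04477   114.525375 ] 44.93223
[205.0813253  117.45481928] 332 [  0.6628412  -0.74876   205.08133   117.45482  ] 138.48308
175 [233 273]
200 [233 275]
320 [235 270]
```

```bash
python3 -m jog '[0,0.0012,0,-0.9,0, 0,0.0023,0,-1.7,0, 0,0.0023,0,-1.7,0, 0,0.0023,0,-1.7,0, 0,0.0023,0,-1.7,60, 0,0.0023,0,-1.7,60, 0,0.0023,0,-1.7,60, 0,0.0023,-0.05,-1.7,60, 0,0.0023,-0.1,-1.7,60, 0,0.0023,-0.12,-1.7,60]'
python3 - <<'E'
from h import *
c=cam("wrist"); cv2.imwrite("pics/w4.png",c["frame"]); f=c["frame"].astype(int)
print([(k["score"],k["point"]) for n in("lever_grip",) for k in pinpoint("wrist",n)])
m=(f.min(2)>160)
n,l,s,ce=cv2.connectedComponentsWithStats(m.astype(np.uint8)); 
for i in range(1,n):
    if 30<s[i,4]<500:
        v=cv2.fitLine(np.argwhere(l==i)[:,::-1].astype(np.float32),2,0,.01,.01).ravel()
        print(ce[i],s[i,4], np.degrees(np.arctan2(v[0],v[1])))
y=(f[...,2]>130)&(f[...,1]>100)&(f[...,0]<60)
n,l,s,ce=cv2.connectedComponentsWithStats(y.astype(np.uint8)); i=1+s[1:,4].argmax()
v=cv2.fitLine(np.argwhere(l==i)[:,::-1].astype(np.float32),2,0,.01,.01).ravel(); print("lever",s[i],ce[i],np.degrees(np.arctan2(v[0],v[1])))
E
```

```text
time: 6.4
tool_pos: [0.4779, 0.2199, 0.1914]
tool_rot: [0.937, -0.35, 0.001, -0.002]
contact_force: [-1.0, 0.4, -1.1]
gripper_width: 0.0515
finger_force: 0.0
[(0.76, [257.7, 184.6])]
[229.03333333 106.54444444] 90 138.49303
[283.75824176 106.68131868] 91 43.99279
lever [ 245  130   22   97 1996] [254.95991984 177.70641283] 179.72643
```

View pics/w4.png

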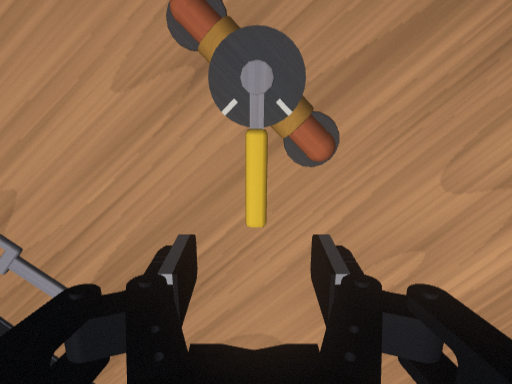

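The lever is released and sits symmetrically between the white marks at (229,107) and (284,107), so it's half open. Next is the plenum.

```bash
python3 -m jog '[0.03,0.03,-0.04,5,80, 0.065,0.065,-0.04,13,100, 0.1,0.1,-0.04,21,100, 0.14,0.14,-0.04,29,100, 0.18,0.18,-0.04,37,100, 0.22,0.22,-0.04,44,100, 0.25,0.253,-0.04,49,100, 0.275,0.278,-0.04,49,100, 0.289,0.292,-0.04,49,100, 0.289,0.292,-0.04,49,100]'
python3 - <<'E'
from h import *
np.set_printoptions(precision=4,suppress=True)
c=cam("wrist"); cv2.imwrite("pics/w5.png",c["frame"])
for k,z in dict(gate=0,tab_centre=.088).items():
  r=pinpoint("wrist",k); print(k,[(q["score"],q["point"],at(c,q["point"],z)) for q in r[:2]])
f=c["frame"].astype(int); b,g,r=f[...,0],f[...,1],f[...,2]
for nm,m in dict(red=(r>g+70)&(r>b+70),green=(g>r+30)&(g>b+20)).items():
  n,l,s,ce=cv2.connectedComponentsWithStats(m.astype(np.uint8))
  for i in range(1,n):
    if s[i,4]>15: print(nm,s[i],ce[i],at(c,ce[i],.069)[:2],at(c,ce[i],.109)[:2])
E
```

```text
time: 7.75
tool_pos: [0.5024, -0.1919, 0.2269]
tool_rot: [-0.706, 0.708, 0.001, -0.001]
contact_force: [-0.6, 0.1, -0.4]
gripper_width: 0.0858
finger_force: 0.0
gate [(0.77, [232.9, 151.7], array([ 0.5248, -0.1989,  0.    ]))]
tab_centre [(0.95, [251.5, 172.2], array([ 0.5042, -0.196 ,  0.088 ]))]
red [308 123   4  11  41] [309.4634 127.9024] [ 0.4537 -0.2308] [ 0.4603 -0.2347]
red [243 161   6  28 111] [245.2883 174.5676] [ 0.5099 -0.1895] [ 0.509  -0.1989]
red [250 162   6  27 109] [252.7798 174.9633] [ 0.5032 -0.1891] [ 0.5031 -0.1985]
red [299 202   5  10  37] [301.1622 206.3243] [ 0.4585 -0.1591] [ 0.4644 -0.1725]
green [279 121   5  11  46] [280.7826 125.8913] [ 0.4787 -0.2327] [ 0.4819 -0.2363]
green [272 200   5  10  40] [274.2 204.5] [ 0.4835 -0.161 ] [ 0.4861 -0.1742]
```

View pics/w5.png

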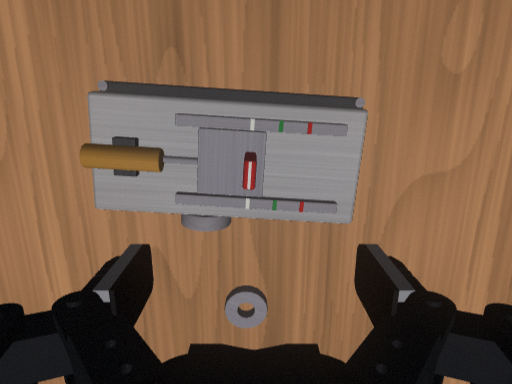

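The wrist view shows the red tab at about (249,172), at the white marks. Green marks are at (281,126) and (274,204), the spring barrel is on the left, and the gate yaw is about -3.8°. I'll descend and grip the tab across its thickness.

```bash
python3 -m jog '[0.0066,-0.0025,0.04,3.6,60, 0.0066,-0.0025,0.09,3.6,55, 0.0066,-0.0025,0.13,3.6,50, 0.0066,-0.0025,0.15,3.6,50, 0.0066,-0.0025,0.15,3.6,50, 0.0066,-0.0025,0.15,3.6,0, 0.0066,-0.0025,0.15,3.6,0, 0.0066,-0.0025,0.15,3.6,0, 0.0066,-0.0025,0.15,3.6,0, 0.0066,-0.0025,0.15,3.6,0]' 70
python3 - <<'E'
from h import *
c=cam("wrist"); cv2.imwrite("pics/w6.png",c["frame"]); print(get_state()["contact_force"],get_state()["gripper_width"])
E
```

```text
time: 9.15
tool_pos: [0.5059, -0.1972, 0.0797]
tool_rot: [-0.684, 0.729, -0.001, 0.001]
contact_force: [-3.5, 2.9, 5.9]
gripper_width: 0.0089
finger_force: 68.7
[-2.19836693  2.68023318  6.4291633 ] 0.008804468266674945
```

View pics/w6.png

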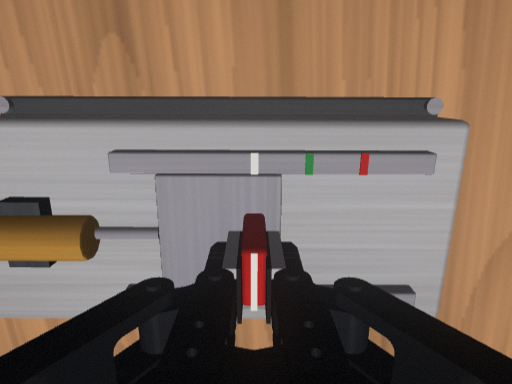

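The tab is gripped and aligned: tab and white mark are both at column 254, the green mark at 309. Now I pull 25 mm along tool +y.

```bash
python3 -m jog '[0,0.005,0,0,0, 0,0.011,0,0,0, 0,0.017,0,0,0, 0,0.022,0,0,0, 0,0.025,0,0,0, 0,0.025,0,0,0, 0,0.025,0,0,0, 0,0.025,0,0,0]'
python3 - <<'E'
from h import *
np.set_printoptions(precision=4,suppress=True)
c=cam("wrist"); cv2.imwrite("pics/w7.png",c["frame"]); print(get_state()["contact_force"],get_state()["gripper_width"])
f=c["frame"].astype(int); b,g,r=f[...,0],f[...,1],f[...,2]
for nm,m in dict(white=f.min(2)>200,red=(r>g+70)&(r>b+70),green=(g>r+30)&(g>b+20)).items():
  n,l,s,ce=cv2.connectedComponentsWithStats(m.astype(np.uint8))
  for i in range(1,n):
    if s[i,4]>40: print(nm,s[i],ce[i],at(c,ce[i],.069)[:2],at(c,ce[i],.109)[:2])
E
```

```text
time: 10.2
tool_pos: [0.4844, -0.1958, 0.0798]
tool_rot: [-0.685, 0.729, -0.003, 0.003]
contact_force: [10.6, 0.6, -3.3]
gripper_width: 0.0089
finger_force: 68.2
[ 9.8577  0.8369 -3.9317] 0.008796281729846884
white [204 154   7  20 140] [207.  163.5] [ 0.5036 -0.2342] [ 0.4972 -0.2419]
white [251 254   6  52 290] [253.3103 278.4655] [ 0.4863 -0.1744] [ 0.4844 -0.1977]
red [313 153   9  22 173] [316.9306 163.526 ] [ 0.4537 -0.2311] [ 0.4604 -0.2396]
red [241 250  25  55 907] [253.3043 276.2834] [ 0.4862 -0.1756] [ 0.4844 -0.1986]
green [258 153   9  22 174] [261.5862 163.4943] [ 0.4788 -0.2327] [ 0.4789 -0.2407]
```

View pics/w7.png

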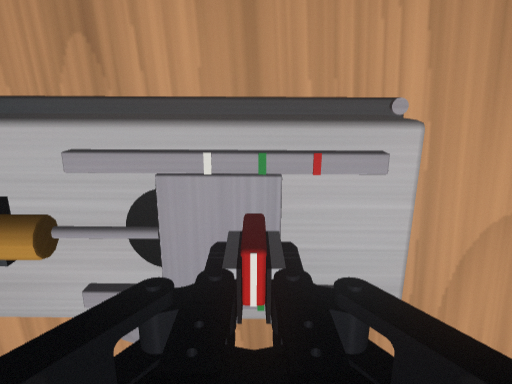

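The shutter is at about 21.6 mm: white mark at column 207, green at 262, tab at 253. The arm gives about 3.4 mm under the spring load, so I'll add that.

```bash
python3 -m jog '[0,0.002,0,0,0, 0,0.0039,0,0,0, 0,0.0039,0,0,0, 0,0.0039,0,0,0, 0,0.0039,0,0,0]'
python3 - <<'E'
from h import *
np.set_printoptions(precision=4,suppress=True)
c=cam("wrist"); t=cam("top"); print(get_state()["contact_force"],get_state()["gripper_width"])
f=c["frame"].astype(int); b,g,r=f[...,0],f[...,1],f[...,2]
for nm,m in dict(white=f.min(2)>200,red=(r>g+70)&(r>b+70),green=(g>r+30)&(g>b+20)).items():
  n,l,s,ce=cv2.connectedComponentsWithStats(m.astype(np.uint8))
  for i in range(1,n):
    if s[i,4]>40: print(nm,ce[i])
E
```

```text
time: 10.88
tool_pos: [0.4809, -0.1955, 0.0798]
tool_rot: [-0.685, 0.729, -0.003, 0.003]
contact_force: [11.1, -0.8, -4.8]
gripper_width: 0.0086
finger_force: 68.1
[11.2589 -0.345  -4.5705] 0.008887764592364336
white [199.0882 163.2647]
white [252.8073 279.0183]
red [309.0702 163.4211]
red [253.2868 276.178 ]
green [254.355  163.1893]
```

```bash
python3 -c "
from rig import *
print(job_done())"
```

```text
the job is handed in; nothing more can be done
None
```

The lever was set to about half open (about 45°, judged from the white marks) and released while the shutter was shut; the job was handed in with the gripper holding the shutter about 25 mm open at the green mark, and no verdict was returned.

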